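# Hold the pusher down in the slicer's feed chute

### The arm

A 7-joint arm with a two-finger parallel gripper is mounted at the origin on a cart in front of the work surface, level with it; the furniture and walls round the work are solid. World frame = base frame: x ahead of the robot, y to its left, z up, the work surface at z = 0. Lengths are in mm, angles in rad, forces in N, time in s.
With the tool pointing down it reaches from about 400 to 875 mm from the base axis. Payload 4.4 kg.
Tool frame: the origin (TCP) lies where the fingers leave the gripper's body, on its centre line; the fingertips stand 73 mm ahead of it and the grasp point (between the pads) lies 54 mm ahead of it; z points along the fingers, y is the line along which they close (so a half turn about z gives the same grasp; the last joint's range is limited). The gripper opens to 85 mm and grips with 20 to 120 N. Pads are 22 mm wide; open, the fingers measure 114 mm over their backs; the gripper's body (76 mm by 85 mm) begins 54 mm behind the grasp point. The pads swing forward as they close: fully open they stand 13 mm farther back than shut.
Start: joints at [1.23, 0.628, 0.038, 1.517, -0.027, 0.996, -0.02], TCP at [176.405, -625.618, 303.913] pointing down, gripper open.
Joint ranges: [-3.06, 3.06], [-0.37, 2.12], [-1.25, 1.32], [0.18, 2.47], [-1.1, 4.24], [0.23, 1.98], [-2.94, 2.94]. Speed limits (rad/s): [2.57, 2.57, 3.14, 3.14, 3.14, 3.14, 3.14].

### API

Orientations are given as [roll, pitch, yaw] about the fixed x, y, z axes, in that order (R = Rz(yaw) Ry(pitch) Rx(roll)).
In Python, from cell import ctrl gives the robot as it stands.
- The arm moves only by the tool send_rows, never from a script. Its argument "rows" is a list that holds one entry, the list of rows, each a list of 6 numbers: the shift along the tool's x, y, z in cm, then the turn, a rotation vector about the tool's x, y, z in rad. In form: [[[tx, ty, tz, wx, wy, wz], ...]]. A call has 1 to 10 rows; each row is the pose to reach, as a shift and turn from the pose commanded when the call began, along the tool's axes at that moment; what a row does not reach only later rows make up. A row lasts 1/10 s, in which the tool goes at most 50 mm and 8.59 degrees, less where a joint would pass 70% of its speed; a pose out of reach is approached as far as the arm can. A call with a gripper value outside its range is refused whole. "grip" is the closure in counts, from 0 (fully open) to 255 (shut), set as the call begins (left out, the last holds). The fingers move at their own pace and stop on an object; the grip force is fixed at half the most. Time passes only in rows, so rows that repeat a pose let the fingers close. It gives the time, the measured TCP pose, the force, the opening and the grip force at its end, in the units of the state.
- ctrl.read_state(): the state, without advancing time (a new reading comes with each control period).
- ctrl.get_image(name): name is "side" or "top" or "wrist"; returns a dict with "pixels" (420x560x3 uint8, red, green, blue), "fx", "fy", "cx", "cy" (pixels), "extrinsics" (4x4, takes a point from camera to world coordinates); the wrist camera has in their place "mount" (4x4, takes a point from camera to tool coordinates, whose origin is the TCP and whose axes are the flange's). Camera axes: x right, y up, looking along -z (the intrinsics and any distortion apply to the point x, -y, -z); pixel columns grow to the right and rows downward; lengths in mm; the calibration is good to about 2 mm. A picture is of the moment at which its call begins: read the wrist's pose just before it. There is no depth.
- ctrl.finish_job(): hands the job in; it is judged then, once.
The state is a dict: "clock": time; "qpos": joint angles; "qd": joint speeds; "tau": joint torques, N m; "eef_pos": TCP position; "tool_rot": TCP orientation; "force": force on the tool from outside, world axes, zero at the start; "torque": the same for the moment, N m; "width": finger opening in mm; "gripper_force": force on a finger pad.
Only numpy, scipy, OpenCV 4.12 (cv2) and the standard library are available. Lean on these libraries where they do the work, as an engineer would, in place of code of your own. Each camera call takes 0.05 s, during which the arm holds its last target. There are 200 camera calls.

### The job

Get the vegetable slicer ready to run: lift the orange pusher out of its grey dock and lower its foot through the narrow feed chute on top of the white slicer, then press it down against the sprung safety plate inside until its collar comes down to the chute's mouth. The slicer runs only while the pusher is held down, so finish with the gripper still gripping the pusher and holding it fully down: do not let go. Leave the other things on the worktop where they stand.

Things in the scene. Friction and masses are not known exactly. Their poses are not given: they have to be found in the camera images.
- pusher: Loose orange pusher, about 0.11 kg, standing upright in the dock. Origin: centre of the underside of its foot; z up along it, y along its long side. Foot: a block 24 (x) x 56 (y) mm, from z = 0 to 56. Collar: 42 x 74 mm, z = 56 to 62. Grip: an upright bar 16 (x) x 44 (y) mm, z = 62 to 103; pinch it from above across its 16 mm thickness (along the pusher's x). A half turn about z makes no difference to the fit.
- dock: Fixed grey block, 54 x 86 mm and 30 mm high, in which the pusher stands with its foot 4 mm above the worktop, in an open pocket 26 mm deep with 4 mm of room on every side. Origin: centre of the underside; x, y axes as the pusher's at the start.
- slicer: Fixed white vegetable slicer. Origin: on the worktop straight below the centre of the chute; z up. Chute: an upright rectangular tube on top, 44 (x) x 76 (y) mm outside, its mouth 150 mm above the worktop. Motor housing behind it (+x, from x = 22 to 107 mm, 104 mm wide, 122 mm high), outlet in front (-x).
- chute_mouth (a point): Centre of the chute's opening, level with its upper rim (150 mm above the worktop); axes as the slicer's. The passage is 26 (x) x 58 (y) mm, 2 mm more than the pusher's foot each way (1 mm on every side); over its top 8 mm it widens like a funnel, to 5 mm more on every side at the rim. Inside, 42 mm below the rim, lies the steel safety plate.
- press_plate (a joint): Travel of the sprung safety plate in the chute, m: 0 at rest (up), growing as it is pressed down, at most 0.020. It takes 3.6 N to start and 0.2 N more per mm (6.4 N at 14 mm, where the pusher's collar meets the chute's rim and goes no farther); it springs back when let go.
- dish: Bystander, to be left alone: small white fluted ramekin, 68 mm across, 36 tall, mouth up, standing in front of the slicer's outlet (mm). Origin: centre of its underside.
- blue_tin: Bystander, to be left alone: blue-green square tea tin, 64x64x98 (mm). Origin: centre of its underside.
- green_tin: Bystander, to be left alone: light green square tea tin, 64x64x98 (mm). Origin: centre of its underside.
- clip_jar: Bystander, to be left alone: glass clip-top jar, 80x68x110 (mm). Origin: centre of its underside.
- mug: Bystander, to be left alone: white china mug, 99x81x90 (mm). Origin: centre of its underside.
- star_cutter: Bystander, to be left alone: star-shaped metal cookie cutter lying flat, 68x66x20 (mm). Origin: centre of its underside.
- egg_cup: Bystander, to be left alone: plain white egg cup, 47 across, 56 tall (mm). Origin: centre of its underside.
There are look-alikes about, which are no part of the job. Several things look just like the pusher: the one meant starts farthest from the robot's base.

How it is judged:
By the outcome, as a careful person would: the job done as asked, in the order asked, and still so for the second after the job is handed in, while the arm keeps its last pose, push and grip.
It also fails if it takes over 38 s, if anything falls off the work surface, if the arm or the gripper's body presses on something with over 40 N, if the wrist force passes 120 N, or if a joint passes its speed limit or range.

## Working session

There is one attempt and no reset: what is moved stays moved. The work goes in short steps, Python scripts to look and compute and a tool call to move; the robot and the scene stay as the last step left them, time stands still between calls to the robot, and variables do not carry over. Pictures are saved under pics/ and viewed, at most 10 in all, crops included, and the job is handed in when it is done.

Besides the shell and the picture viewer there is one more tool, called after "Call:" as name(argument=value, ...) on one line, values as JSON. send_rows: Moves the arm, as the interface text tells. Its arguments: {"type":"object","properties":{"rows":{"type":"array","items":{"type":"array","items":{"type":"array","items":{"type":"number"}}}},"grip":{"type":"number"}},"required":["rows"]}

```bash
mkdir -p pics; cat > h.py <<'E'
import numpy as np, cv2, json
from cell import ctrl
from scipy.spatial.transform import Rotation as R
def snap(name,fn):
    s=ctrl.read_state(); im=ctrl.get_image(name)
    cv2.imwrite(f'pics/{fn}.png',cv2.cvtColor(np.array(im['pixels'],dtype=np.uint8),cv2.COLOR_RGB2BGR))
    if 'extrinsics' in im: E=np.array(im['extrinsics'])
    else:
        T=np.eye(4); T[:3,:3]=R.from_euler('xyz',s['tool_rot']).as_matrix(); T[:3,3]=s['eef_pos']; E=T@np.array(im['mount'])
    c={k:im[k] for k in im if k not in('pixels','extrinsics','mount')}
    c={k:(np.array(v).tolist()) for k,v in c.items()}; c['E']=E.tolist()
    json.dump(c,open(f'pics/{fn}.json','w')); return s,c
def px2w(fn,uv,z):
    c=json.load(open(f'pics/{fn}.json')); E=np.array(c['E']); out=[]
    for u,v in uv:
        d=E[:3,:3]@np.array([(u-c['cx'])/c['fx'],-(v-c['cy'])/c['fy'],-1]); o=E[:3,3]
        out.append((o+d*(z-o[2])/d[2])[:2])
    return np.array(out)
def w2px(fn,P):
    c=json.load(open(f'pics/{fn}.json')); E=np.linalg.inv(np.array(c['E'])); P=np.atleast_2d(P)
    q=P@E[:3,:3].T+E[:3,3]; return np.c_[c['cx']+c['fx']*q[:,0]/-q[:,2], c['cy']-c['fy']*q[:,1]/-q[:,2]]
E
python3 - <<'E'
from h import *
s,c=snap('top','top'); print(c); print(s)
s,c=snap('side','side'); print(c)
E
```

```text
{'fx': 439.2523822387167, 'fy': 439.2523822387167, 'cx': 278.402575275366, 'cy': 201.55019643281003, 'E': [[0.002406417771007582, 0.9920902304135105, -0.1255037205487508, 439.0398626253426], [-0.9997931050693423, -0.0001480260774744625, -0.020340234612303276, -268.6404590953968], [-0.02019792586664609, 0.12552670156722803, 0.9918846157614996, 1267.9346700557512], [0.0, 0.0, 0.0, 1.0]]}
{'clock': 0.0, 'qpos': array([ 1.23020193,  0.62933228,  0.03844476,  1.51838539, -0.02702943,
        0.99630326, -0.01996564]), 'qd': array([-5.93489534e-05, -1.33965438e-03, -2.00213543e-03, -5.02062033e-04,
       -5.89303438e-06,  1.44444714e-03,  1.13580390e-03]), 'tau': array([-8.51613913e-04, -5.63407445e+01,  1.22606378e+00, -1.93445778e+01,
        1.09918742e-02,  1.07108787e-02, -6.07511694e-06]), 'eef_pos': array([ 176.27639494, -625.12484557,  302.99241779]), 'tool_rot': array([-3.13968214e+00,  1.85842518e-06,  2.74810078e-01]), 'force': array([-1.02934448,  0.02431572,  1.1562993 ]), 'torque': array([0.05591822, 0.00633433, 0.00920144]), 'gripper_force': 0.0, 'width': 85.07659601136578}
{'fx': 379.72247444761246, 'fy': 379.72247444761246, 'cx': 277.17854243730153, 'cy': 216.55756008040078, 'E': [[0.9913958136629349, 0.0767269241986546, -0.10605338162746755, 461.3797095235528], [-0.13072661624228604, 0.6218229430382691, -0.7721701751020094, -1041.0313284483402], [0.006700183389238879, 0.779390278752718, 0.6265029137428741, 737.3816217153684], [0.0, 0.0, 0.0, 1.0]]}
```

View pics/top.png

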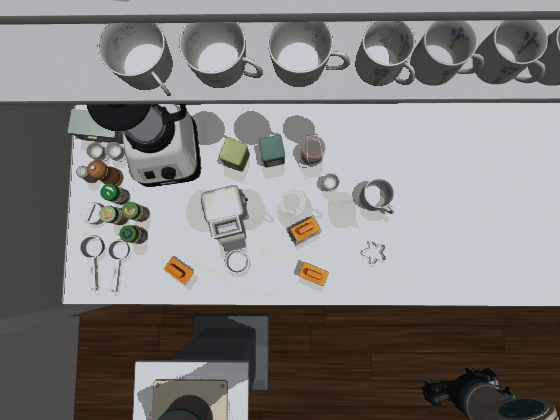

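View pics/side.png

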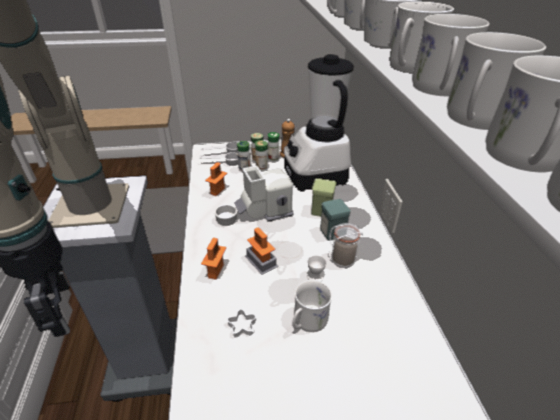

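Candidates for the pusher in the top view: (179,270), (305,230) and (313,273). In the side view, only the one at (262,250), which is top (305,230), stands in a grey dock. Next I check their distances from the base and take a close crop.

```bash
python3 - <<'E'
from h import *
p=px2w('top',[(179,270),(305,230),(313,273)],100);print(p,np.hypot(*p.T))
im=cv2.imread('pics/top.png')[180:290,190:340]
cv2.imwrite('pics/c1.png',cv2.resize(im,None,fx=5,fy=5,interpolation=cv2.INTER_CUBIC))
im=cv2.imread('pics/side.png')[155:285,190:350]
cv2.imwrite('pics/c2.png',cv2.resize(im,None,fx=4.6,fy=4.6,interpolation=cv2.INTER_CUBIC))
E
```

```text
[[ 404.65776      17.42415717]
 [ 510.65427986 -315.52082151]
 [ 397.93621932 -335.89442141]] [405.03271965 600.26759228 520.74782475]
```

View pics/c1.png

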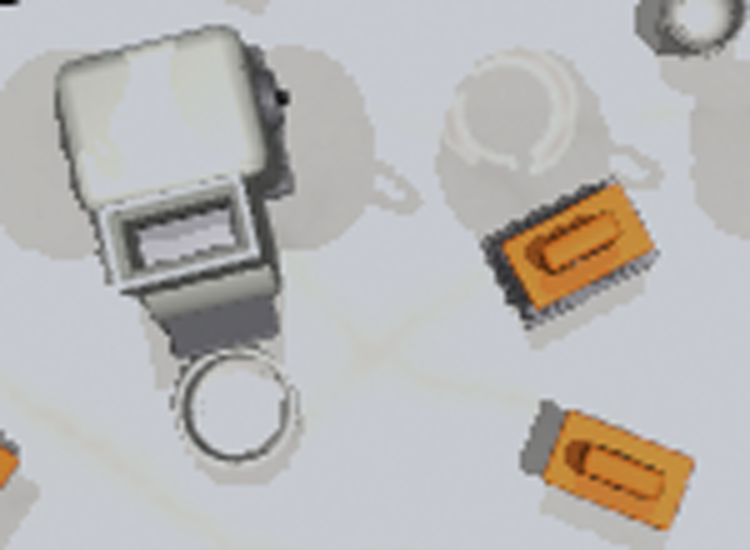

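View pics/c2.png

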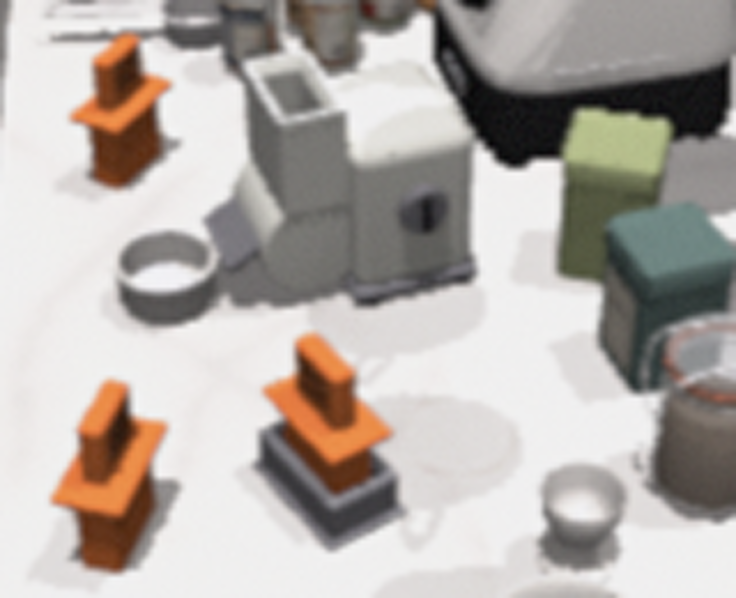

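```bash
cat >> h.py <<'E'
def rect(fn,uv,z):
    "corners in order; short edge 0-3? returns centre, sides, yaw of long axis"
    p=px2w(fn,uv,z); a=(p[1]+p[2]-p[0]-p[3])/2; b=(p[2]+p[3]-p[0]-p[1])/2
    print(p.mean(0).round(1),'long',np.hypot(*a).round(1),'short',np.hypot(*b).round(1),'yaw long',np.arctan2(a[1],a[0]).round(4),'yaw short',np.arctan2(b[1],b[0]).round(4))
E
python3 - <<'E'
from h import *
f=lambda L:[((x+.5)/5-.5+190,(y+.5)/5-.5+180) for x,y in L]
rect('top',f([(505,243),(615,183),(655,247),(541,308)]),66)
rect('top',f([(93,212),(240,176),(263,254),(120,290)]),150)
s=ctrl.read_state(); print(R.from_euler('xyz',s['tool_rot']).as_matrix().round(3))
im=ctrl.get_image('wrist'); print(im['mount'])
E
```

```text
[ 516.5 -318. ] long 69.7 short 40.8 yaw long -1.0754 yaw short -2.6134
[ 517.1 -110.5] long 76.2 short 42.1 yaw long -1.3259 yaw short -2.8149
[[ 0.962  0.271 -0.   ]
 [ 0.271 -0.962  0.002]
 [-0.    -0.002 -1.   ]]
[[-6.75005680e-04  9.46637517e-01  3.22299482e-01  8.33889079e+01]
 [ 9.99999719e-01  7.43996809e-04 -9.08775936e-05  1.10233276e-01]
 [-3.25817926e-04  3.22299331e-01 -9.46637753e-01 -7.10147194e+01]
 [ 0.00000000e+00  0.00000000e+00  0.00000000e+00  1.00000000e+00]]
```

```bash
cat >> h.py <<'E'
def go(x,y,z,yaw):
    s=ctrl.read_state(); M=R.from_euler('xyz',s['tool_rot'])
    d=M.inv().apply(np.array([x,y,z])-s['eef_pos'])/10
    w=(M.inv()*R.from_euler('xyz',[np.pi,0,yaw])).as_rotvec()
    print('t',s['clock'],'shift cm',d.round(2),'turn',w.round(4),'F',np.round(s['force'],1))
E
python3 -c "
from h import *
go(516.5,-318,260,2.08)"
```

```text
t 0.15 shift cm [ 41.08 -20.33   4.35] turn [-1.1000e-03 -1.4000e-03 -1.8052e+00] F [-0.2 -0.5 -0.2]
```

Call:
send_rows(rows=[[[5, -2.5, 0.5, 0, 0, -0.15], [9, -4.5, 1, 0, 0, -0.3], [13.5, -6.5, 1.5, 0, 0, -0.45], [18, -9, 2, 0, 0, -0.6], [22, -11, 2.5, 0, 0, -0.75], [26, -13, 3, 0, 0, -0.9], [30, -15, 3.5, 0, 0, -1.05], [34, -17, 4, 0, 0, -1.2], [38, -19, 4.2, 0, 0, -1.35], [41, -20.3, 4.3, 0, 0, -1.5]]], grip=0)

```text
clock: 1.15
eef_pos: [518.0, -315.8, 260.6]
tool_rot: [3.141, -0.001, 1.784]
force: [0.8, 0.7, -0.6]
width: 85.2
gripper_force: 0.0
```

```bash
python3 -c "
from h import *
go(516.5,-318,260,2.08)"
```

```text
t 1.15 shift cm [-0.18 -0.19  0.06] turn [ 0.001  -0.0013 -0.2961] F [ 0.8  0.7 -0.6]
```

Call:
send_rows(rows=[[[-0.2, -0.2, 0, 0, 0, -0.15], [-0.2, -0.2, 0, 0, 0, -0.296], [-0.2, -0.2, 0, 0, 0, -0.296], [-0.2, -0.2, 0, 0, 0, -0.296]]])

```text
clock: 1.55
eef_pos: [514.0, -321.6, 260.7]
tool_rot: [-3.141, -0.001, 2.067]
force: [0.2, -0.1, -0.3]
width: 85.4
gripper_force: 0.0
```

```bash
python3 -c "
from h import *
s,c=snap('wrist','w1'); go(516.5,-318,260,2.08)
im=cv2.imread('pics/w1.png');cv2.imwrite('pics/w1v.png',cv2.resize(im,(800,600),interpolation=cv2.INTER_CUBIC))
print({k:c[k] for k in c if k!='E'})"
```

```text
t 1.6 shift cm [0.2  0.38 0.08] turn [-0.0002 -0.0002 -0.0129] F [0.3 0.5 0.7]
{'fx': 298.19945799952313, 'fy': 298.19945799952313, 'cx': 269.98538750352077, 'cy': 205.0559110241788}
```

View pics/w1v.png

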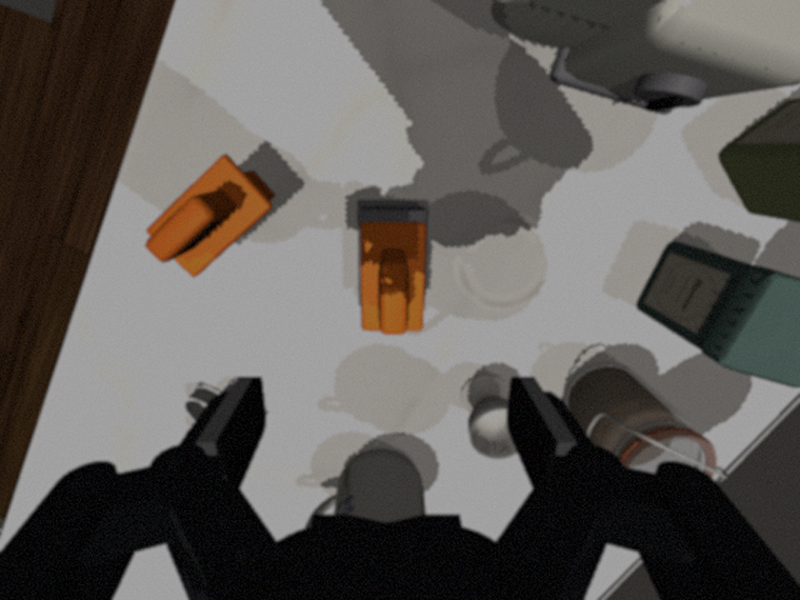

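Docked pusher at (393,275) in the 800x600 view, centred between the fingers. Collar corners are about (361,223), (427,222), (422,331), (362,331).

```bash
python3 - <<'E'
from h import *
f=lambda L:[((x+.5)*.7-.5,(y+.5)*.7-.5) for x,y in L]
rect('w1',f([(427,222),(422,331),(362,331),(361,223)]),66)
rect('w1',f([(406,252),(408,333),(380,333),(382,252)]),107)
print(px2w('w1',f([(361,331),(422,331)]),66),px2w('w1',f([(380,333),(408,333)]),107))
# predicted projections for the nominal pose
for x,y,yaw in [(516.5,-318,.51),(516.5,-318,.49)]:
    Rz=R.from_euler('z',yaw).as_matrix()
    for h,(a,b) in {66:(21,37),107:(8,22),30:(27,43)}.items():
        P=[Rz@[i*a,j*b,0]+[x,y,h] for i,j in((-1,-1),(1,-1),(1,1),(-1,1))]
        print(h,((w2px('w1',P)+.5)/.7-.5).round().tolist())
E
```

```text
[ 517.3 -317.4] long 73.7 short 41.0 yaw long -1.0878 yaw short -2.6386
[ 515.4 -314.1] long 47.7 short 14.5 yaw long -1.0695 yaw short -2.6462
[[ 515.84231022 -360.08952729]
 [ 552.29425702 -340.38993053]] [[ 519.74080872 -338.80984042]
 [ 533.91424366 -331.15008482]]
66 [[361.0, 332.0], [423.0, 331.0], [425.0, 222.0], [357.0, 223.0]]
107 [[379.0, 337.0], [407.0, 336.0], [407.0, 262.0], [377.0, 263.0]]
30 [[356.0, 320.0], [427.0, 319.0], [429.0, 205.0], [352.0, 206.0]]
66 [[360.0, 331.0], [422.0, 332.0], [426.0, 223.0], [358.0, 222.0]]
107 [[378.0, 336.0], [406.0, 336.0], [408.0, 263.0], [378.0, 262.0]]
30 [[355.0, 319.0], [426.0, 320.0], [430.0, 206.0], [353.0, 205.0]]
```

```bash
python3 -c "
from h import *
print(ctrl.read_state()['eef_pos']); go(517,-318,144,2.06)"
```

```text
[ 514.0909164  -321.61123055  260.78447478]
t 1.6 shift cm [ 0.18  0.43 11.68] turn [-0.0002 -0.0002  0.0071] F [0.3 0.5 0.7]
```

Call:
send_rows(rows=[[[0.2, 0.4, 2, 0, 0, 0], [0.2, 0.4, 4, 0, 0, 0], [0.2, 0.4, 6, 0, 0, 0], [0.2, 0.4, 8, 0, 0, 0], [0.2, 0.4, 9.5, 0, 0, 0], [0.2, 0.4, 10.5, 0, 0, 0], [0.2, 0.4, 10.5, 0, 0, 0], [0.2, 0.4, 10.5, 0, 0, 0]]])

```text
clock: 2.4
eef_pos: [517.3, -317.8, 156.3]
tool_rot: [3.141, 0.001, 2.07]
force: [0.2, -0.4, 1.1]
width: 85.3
gripper_force: 0.0
```

```bash
python3 -c "
from h import *
go(517,-318,144,2.06)"
```

```text
t 2.4 shift cm [-0.   -0.04  1.23] turn [0.0005 0.0006 0.0104] F [ 0.2 -0.4  1.1]
```

Call:
send_rows(rows=[[[0, 0, 0.6, 0, 0, 0.01], [0, 0, 1.2, 0, 0, 0.01], [0, 0, 1.2, 0, 0, 0.01], [0, 0, 1.2, 0, 0, 0.01]]])

```text
clock: 2.8
eef_pos: [516.9, -317.6, 143.8]
tool_rot: [-3.142, -0.0, 2.061]
force: [-0.2, 0.5, 0.4]
width: 85.8
gripper_force: 0.0
```

Call:
send_rows(rows=[[[0, 0, 0, 0, 0, 0], [0, 0, 0, 0, 0, 0], [0, 0, 0, 0, 0, 0], [0, 0, 0, 0, 0, 0], [0, 0, 0, 0, 0, 0], [0, 0, 0, 0, 0, 0], [0, 0, 0, 0, 0, 0], [0, 0, 0, 0, 0, 0], [0, 0, 0, 0, 0, 0], [0, 0, 0, 0, 0, 0]]], grip=255)

```text
clock: 3.8
eef_pos: [517.1, -317.8, 144.1]
tool_rot: [3.141, 0.0, 2.061]
force: [0.5, -0.6, 2.9]
width: 15.2
gripper_force: 58.8
```

Call:
send_rows(rows=[[[0, 0, -1, 0, 0, 0], [0, 0, -2.5, 0, 0, 0], [0, 0, -4.5, 0, 0, 0], [0, 0, -7, 0, 0, 0], [0, 0, -10, 0, 0, 0], [0, 0, -13, 0, 0, 0], [0, 0, -16, 0, 0, 0], [0, 0, -18, 0, 0, 0], [0, 0, -19, 0, 0, 0], [0, 0, -19, 0, 0, 0]]])

```text
clock: 4.8
eef_pos: [517.4, -317.8, 335.9]
tool_rot: [3.14, 0.003, 2.061]
force: [-0.6, 0.1, -1.4]
width: 15.3
gripper_force: 58.5
```

```bash
python3 -c "
from h import *
print(ctrl.read_state()['width']);go(543,-206,334,1.84)"
```

```text
15.318913677080328
t 4.8 shift cm [8.66 7.52 0.17] turn [0.002  0.0026 0.2207] F [-0.6  0.1 -1.4]
```

Call:
send_rows(rows=[[[1.7, 1.5, 0, 0, 0, 0.04], [3.5, 3, 0, 0, 0, 0.09], [5.2, 4.5, 0, 0, 0, 0.13], [7, 6, 0, 0, 0, 0.18], [8.2, 7.1, 0.1, 0, 0, 0.21], [8.7, 7.5, 0.1, 0, 0, 0.22], [8.7, 7.5, 0.1, 0, 0, 0.22], [8.7, 7.5, 0.1, 0, 0, 0.22], [8.7, 7.5, 0.1, 0, 0, 0.22], [8.7, 7.5, 0.1, 0, 0, 0.22]]])

```text
clock: 5.8
eef_pos: [541.8, -206.7, 332.7]
tool_rot: [-3.141, 0.0, 1.839]
force: [0.3, 0.9, 0.1]
width: 15.3
gripper_force: 58.4
```

```bash
python3 -c "
from h import *
s,c=snap('wrist','w2'); go(517,-110.5,334,1.84)
im=cv2.imread('pics/w2.png');cv2.imwrite('pics/w2v.png',cv2.resize(im,(800,600),interpolation=cv2.INTER_CUBIC))"
```

```text
t 5.85 shift cm [ 9.92  0.15 -0.12] turn [-0.0002  0.0002 -0.0005] F [ 0.4  0.6 -0.6]
```

View pics/w2v.png

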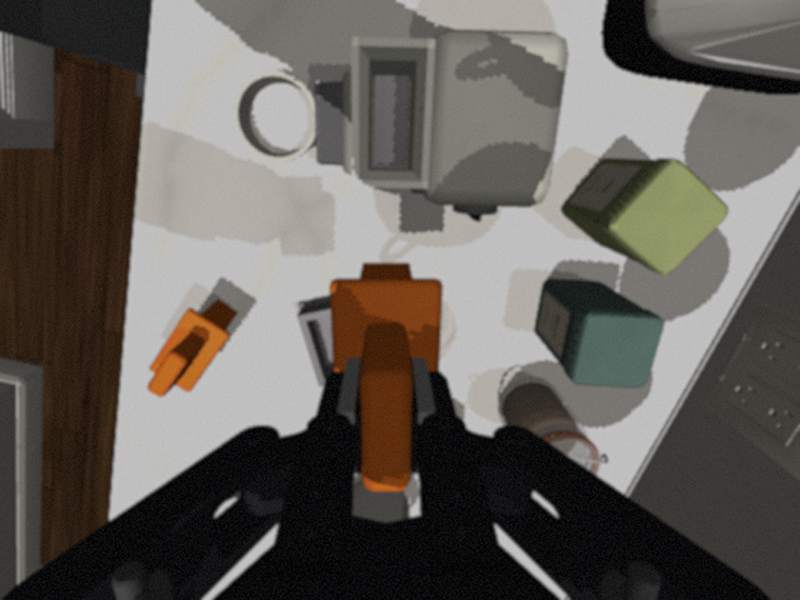

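Pusher is held straight, with its collar's near edge from (331,283) to (441,283). Chute rim corners are roughly (352,38), (435,39), (432,188), (355,186). I'll enlarge that area.

```bash
python3 -c "
from h import *
im=cv2.imread('pics/w2.png')[15:145,225:335];cv2.imwrite('pics/w2c.png',cv2.resize(im,None,fx=4.6,fy=4.6,interpolation=cv2.INTER_CUBIC))"
```

```text
(no output)
```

View pics/w2c.png

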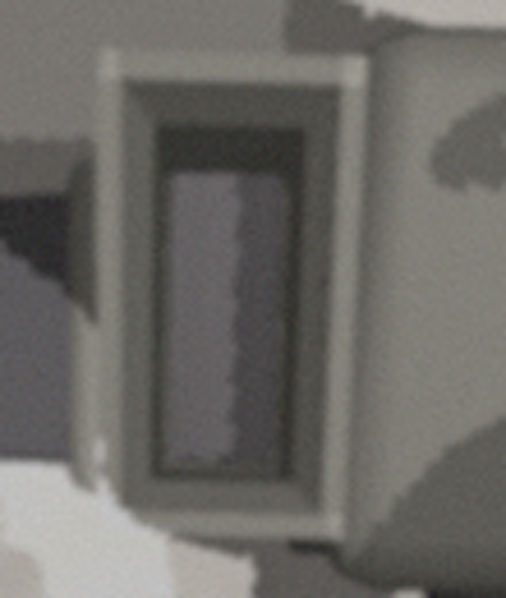

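```bash
python3 - <<'E'
from h import *
f=lambda L:[((x+.5)/4.6-.5+225,(y+.5)/4.6-.5+15) for x,y in L]
g=lambda L:[((x+.5)*.7-.5,(y+.5)*.7-.5) for x,y in L]
rect('w2',f([(99,50),(105,525),(345,540),(366,55)]),150)
rect('w2',f([(122,80),(124,503),(322,512),(342,84)]),150)
rect('w2',f([(157,127),(157,474),(290,478),(305,130)]),142)
s=ctrl.read_state();print(s['eef_pos'],s['tool_rot'])
p=px2w('w2',g([(331,283),(441,283)]),s['eef_pos'][2]-78)
M=R.from_euler('xyz',s['tool_rot']).as_matrix()[:2,:2]
print((p-s['eef_pos'][:2])@M)
E
```

```text
[ 519.  -109.6] long 75.8 short 43.3 yaw long -1.3149 yaw short 0.2292
[ 518.7 -109.6] long 67.2 short 35.7 yaw long -1.3213 yaw short 0.2379
[ 518.8 -109.8] long 56.8 short 24.8 yaw long -1.3219 yaw short 0.2444
[ 541.89630848 -206.56254531  332.82200558] [-3.14134492e+00  1.68932051e-04  1.83946422e+00]
[[ 35.93239546 -19.87517685]
 [ 35.90699955  20.42310002]]
```

```bash
python3 -c "
from h import *
go(518.6,-109.2,310,1.819)"
```

```text
t 5.85 shift cm [10.01  0.34  2.28] turn [-0.0002  0.0002  0.0205] F [ 0.4  0.6 -0.6]
```

Call:
send_rows(rows=[[[2, 0.3, 0, 0, 0, 0.02], [4, 0.3, 0, 0, 0, 0.02], [6, 0.3, 0, 0, 0, 0.02], [8, 0.3, 0, 0, 0, 0.02], [9.5, 0.3, 0, 0, 0, 0.02], [10, 0.3, 0.5, 0, 0, 0.02], [10, 0.3, 1.5, 0, 0, 0.02], [10, 0.3, 2.3, 0, 0, 0.02], [10, 0.3, 2.3, 0, 0, 0.02], [10, 0.3, 2.3, 0, 0, 0.02]]])

```text
clock: 6.85
eef_pos: [518.4, -109.2, 309.3]
tool_rot: [-3.141, -0.0, 1.82]
force: [-0.3, -0.7, -1.4]
width: 15.5
gripper_force: 58.5
```

```bash
python3 -c "
from h import *
s,c=snap('wrist','w3'); go(518.6,-109.2,292,1.819)
snap('side','s3');snap('top','t3')
im=cv2.imread('pics/w3.png')[150:350,150:400];a=cv2.resize(im,(750,600),interpolation=cv2.INTER_CUBIC)
cv2.imwrite('pics/w3v.png',a)"
```

```text
t 6.9 shift cm [-0.01 -0.    1.77] turn [-0.0001 -0.0001  0.0008] F [ 0.5 -0.4 -0.6]
```

View pics/w3v.png

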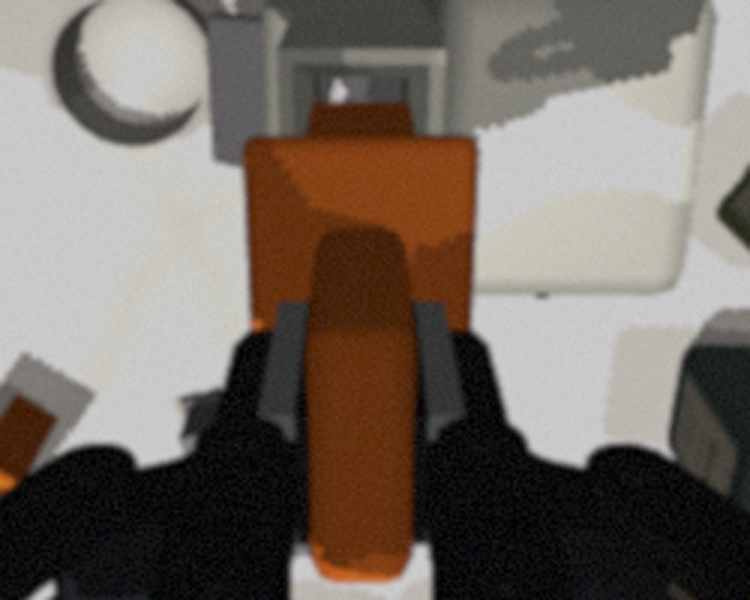

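The foot's lower edge, (306–414, 135), is centred on the chute's opening, (292–430, 68). Next I lower it into the funnel slowly.

Call:
send_rows(rows=[[[0, 0, 0.6, 0, 0, 0], [0, 0, 1.2, 0, 0, 0], [0, 0, 1.7, 0, 0, 0], [0, 0, 2.1, 0, 0, 0], [0, 0, 2.4, 0, 0, 0], [0, 0, 2.7, 0, 0, 0], [0, 0, 2.7, 0, 0, 0]]])

```text
clock: 7.7
eef_pos: [518.5, -108.7, 282.7]
tool_rot: [-3.142, 0.0, 1.821]
force: [0.1, -0.3, -1.2]
width: 15.2
gripper_force: 58.6
```

Call:
send_rows(rows=[[[0, 0, 0.2, 0, 0, 0], [0, 0, 0.4, 0, 0, 0], [0, 0, 0.6, 0, 0, 0], [0, 0, 0.8, 0, 0, 0], [0, 0, 0.8, 0, 0, 0]]])

```text
clock: 8.2
eef_pos: [518.5, -108.9, 274.6]
tool_rot: [3.142, 0.0, 1.82]
force: [1.2, -2.2, -2.5]
width: 15.6
gripper_force: 58.4
```

Call:
send_rows(rows=[[[-0.05, 0, 0.3, 0, 0, 0], [-0.05, 0, 0.7, 0, 0, 0], [-0.05, 0, 1.1, 0, 0, 0], [-0.05, 0, 1.5, 0, 0, 0], [-0.05, 0, 1.8, 0, 0, 0], [-0.05, 0, 2, 0, 0, 0], [-0.05, 0, 2, 0, 0, 0]]])

```text
clock: 8.9
eef_pos: [518.4, -109.0, 254.5]
tool_rot: [-3.141, -0.0, 1.821]
force: [1.5, -2.1, -2.9]
width: 15.3
gripper_force: 58.4
```

Call:
send_rows(rows=[[[0, 0, 0.3, 0, 0, 0], [0, 0, 0.6, 0, 0, 0], [0, 0, 0.9, 0, 0, 0], [0, 0, 1.1, 0, 0, 0], [0, 0, 1.1, 0, 0, 0]]])

```text
clock: 9.4
eef_pos: [518.7, -109.0, 243.9]
tool_rot: [3.141, 0.0, 1.821]
force: [1.3, -3.5, 0.9]
width: 15.5
gripper_force: 59.0
```

Call:
send_rows(rows=[[[0, 0, 0.2, 0, 0, 0], [0, 0, 0.4, 0, 0, 0], [0, 0, 0.6, 0, 0, 0], [0, 0, 0.7, 0, 0, 0], [0, 0, 0.7, 0, 0, 0]]])

```text
clock: 9.9
eef_pos: [518.7, -109.1, 237.1]
tool_rot: [3.141, 0.0, 1.821]
force: [1.1, -4.1, 4.8]
width: 15.3
gripper_force: 59.5
```

Call:
send_rows(rows=[[[0, 0, 0.1, 0, 0, 0], [0, 0, 0.2, 0, 0, 0], [0, 0, 0.3, 0, 0, 0], [0, 0, 0.3, 0, 0, 0], [0, 0, 0.3, 0, 0, 0]]])

```text
clock: 10.4
eef_pos: [518.7, -109.1, 234.2]
tool_rot: [3.141, 0.0, 1.821]
force: [0.8, -3.4, 5.4]
width: 15.3
gripper_force: 59.6
```

Call:
send_rows(rows=[[[0, 0, 0.05, 0, 0, 0], [0, 0, 0.1, 0, 0, 0], [0, 0, 0.1, 0, 0, 0]]])

```text
clock: 10.7
eef_pos: [518.7, -109.1, 234.1]
tool_rot: [3.141, 0.001, 1.82]
force: [-2.0, -3.6, 12.3]
width: 15.3
gripper_force: 60.6
```

The TCP stopped at 234.1 as the force jumped from 5.4 to 12.3 N, so the collar is on the rim. I'll hold briefly and check with one picture.

Call:
send_rows(rows=[[[0, 0, 0.03, 0, 0, 0], [0, 0, 0.03, 0, 0, 0], [0, 0, 0.03, 0, 0, 0], [0, 0, 0.03, 0, 0, 0], [0, 0, 0.03, 0, 0, 0]]])

```text
clock: 11.2
eef_pos: [518.7, -109.0, 234.0]
tool_rot: [3.141, 0.001, 1.821]
force: [-1.9, -3.2, 15.4]
width: 15.4
gripper_force: 61.0
```

```bash
python3 -c "
from h import *
snap('side','s4')
im=cv2.imread('pics/s4.png')[120:280,180:370]
cv2.imwrite('pics/s4v.png',cv2.resize(im,None,fx=3.7,fy=3.7,interpolation=cv2.INTER_CUBIC))"
```

```text
(no output)
```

View pics/s4v.png

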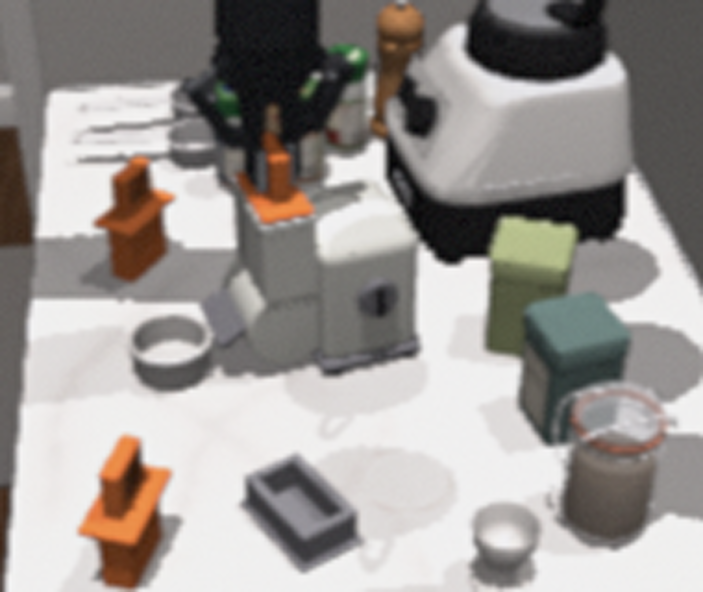

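The collar sits flush on the chute rim at (275,205), the dock at (300,510) is empty, and the other things haven't moved.

```bash
python3 -c "
from cell import ctrl
print(ctrl.finish_job())"
```

```text
the job is handed in; nothing more can be done
None
```

The pusher is in the chute with its collar down on the rim, held by the gripper with about 15 N at the wrist; nothing else was moved, and I handed the job in at about 11 s of the 38 s allowed.

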